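# Blank off the dust unit for filter cleaning

## Robot

A 6-joint arm with a two-finger parallel gripper is mounted at the origin on the work surface. World frame = base frame: x ahead of the robot, y to its left, z up, the work surface at z = 0. Lengths are in m, angles in degrees, forces in N, time in s.
With the tool pointing down it reaches from about 0.325 to 0.9 m from the base axis. Payload 6.1 kg.
Tool frame: the origin (TCP) lies midway between the tips of the shut fingers; the grasp point (between the pads) lies ctrl.pinch_z behind it (ctrl.pinch_z is the distance from the TCP to the grasp point, in m); z points along the fingers, y is the line along which they close (so a half turn about z gives the same grasp; the last joint's range is limited). The gripper opens to 87 mm and grips with 3 to 60 N. Pads are 19 mm wide; open, the fingers measure 117 mm over their backs; the gripper's body (75 mm by 190 mm) begins 51 mm behind the grasp point.
Start: joints at [-74.146, 12.628, 87.462, -0, 79.91, -7.225], TCP at [0.245, -0.575, 0.223] pointing down, gripper open.
Joint ranges: [-170.65, 170.65], [-52.31, 119.04], [5.05, 147.46], [-71.25, 251.25], [11.57, 151.72], [-153.62, 153.62]. Speed limits (degrees/s): [147.25, 147.25, 172.46, 180, 180, 180].

## Interface

Orientations are given as a 3x3 rotation matrix whose columns are the frame's x, y, z axes.
In Python, from bench import ctrl, viewer gives the robot as it stands.
- The arm moves only by the shell command python3 -m creep 'ROWS'. ROWS is JSON, a list of rows, each an object of numbers: "tx", "ty", "tz": the shift along the world's x, y, z in cm; "twist": the turn about the world's z in degrees; "fingers": the closure, from 0 (fully open) to 1 (shut). In form: [{"tx": .., "ty": .., "tz": .., "twist": .., "fingers": ..}, ...]. A call has exactly 8 rows; each row shifts and turns the commanded pose from where the row before left it; what a row does not reach is not made up. A row lasts 1/10 s, in which the tool goes at most 50 mm and 8.59 degrees, less where a joint would pass 70% of its speed; a pose out of reach is approached as far as the arm can. A call is refused whole if a number of a shift passes 5 or a number of a turn 8.59, either way. A call with a gripper value outside its range is refused whole. The fingers move at their own pace and stop on an object; the grip force is fixed at half the most. Time passes only in rows, so rows that do not move let the fingers close, or fill a call up. It gives the time, the measured TCP pose, the force, the opening and the grip force at its end, in the units of the state.
- ctrl.sense(): the state, without advancing time (a new reading comes with each control period).
- viewer.capture(name): name is "scene" or "top"; returns a dict with "frame" (480x640x3 uint8, red, green, blue), "mtx" (3x3 intrinsics, pixels), "R" (3x3) and "t" (3): a world point X has camera coordinates R X + t. Camera axes: x right, y down, z forward; pixel columns grow to the right and rows downward; lengths in m; the calibration is good to about 2 mm. A picture is of the moment at which its call begins. There is no depth.
- ctrl.hand_in(): hands the job in; it is judged then, once.
The state is a dict: "t": time; "joint_positions": joint angles; "joint_vel": joint speeds; "tau": joint torques, N m; "eef_pos": TCP position; "eef_rot": TCP orientation; "ft_force": force on the tool from outside, world axes, zero at the start; "moment": the same for the moment, N m; "finger_gap": finger opening in m; "grasp_force": force on a finger pad.
Only numpy, scipy, OpenCV 4.12 (cv2) and the standard library are available. Lean on these libraries where they do the work, as an engineer would, in place of code of your own. Each camera call takes 0.05 s, during which the arm holds its last target. There are 200 camera calls.

## Task

Get the grey dust unit on the carving bench ready to clean its filter: first turn its selector clockwise to the position marked by the long raised bar (the other positions have round dots). Then take the black blanking plug standing on the bench, push it down into the unit's round inlet, twist it a quarter turn clockwise as far as it goes, and finish still gripping it there, held against its spring. Leave the tools and other things on the bench where they are.

Things in the scene. Friction and masses are not known exactly. Their poses are not given: they have to be found in the camera images.
- inlet (a point): centre of the mouth of the round aluminium inlet collar (80 mm outside, 40 mm high) on the grey dust unit, level with the collar's top, 120 mm above the bench. The opening is 40 mm wide through a 6 mm lip with two opposite notches, 13 mm wide, reaching at least 28 mm from the axis. z up; the notches lie along x and -x. The unit is fixed, but its place and yaw (up to 0.35 rad) vary.
- unit: the grey dust unit's housing, 180 mm along its x, 300 mm along its y, 80 mm high, fixed to the bench; origin under its centre, z up. The inlet's axis is at y = +70 mm, the selector's at y = -80 mm in this frame.
- plug_pin (a point): middle of the plug's steel cross pin, 44 mm straight below plug_grip: 8 by 8 mm, 56 mm tip to tip along x. It drops through the notches when the plug's x lies along the inlet's x, either way round. The 36 mm shank goes on 16 mm below this point, its end tapered to 31 mm.
- plug_grip (a point): centre of the grey bar grip of the loose black blanking plug (about 0.12 kg), which starts standing upright at any yaw, this point 60 mm above the bench. z up, x along the bar: 48 mm long, 14 mm thick (pinch across y), from 22 mm below to 19 mm above this point. Below the bar a flange, 68 mm diameter, 8 mm thick, underside 30 mm below this point; then a 36 mm shank.
- selector_grip (a point): point on the axis of the selector on the dust unit, 106 mm above the bench, at the height to grip. The selector is a black disc of 48 mm with a grey bar grip on it, 44 mm long, 12 mm thick and 30 mm tall, from 18 mm below to 12 mm above this point. z up, x along the bar towards its pointer end (dark line on top, on the side of the marks), turning with it.
- selector (a joint): angle of the selector, rad, growing clockwise seen from above, 0 to 1.8. It clicks into four sprung positions: 0, 0.6, 1.2 and 1.8. The long raised bar marks 1.2; the others are dots. It starts in 0 or 0.6. Turning takes up to about 0.1 N m between clicks.
- seat_push (a joint): how far the sprung seat in the inlet is pressed down, m. The pin meets it (0, 5 N) with plug_grip 37 mm above point inlet; 0.003 (34 mm): the pin clears the lip and can turn; 0.007 (30 mm, 10 N): the flange stops on the collar. Twist at 31 to 33 mm, without jamming the flange down. Once turned, the pin is caught under the lip.
- seat_turn (a joint): angle of the sprung seat, which the plug's pin turns with it, rad, growing clockwise seen from above: 0 with the pin in line with the notches (inlet x), 1.57 at its stop, a quarter turn on. A spring turns it back, with 0.06 N m at 0 and 0.20 N m at the stop.
- gouge_a: bystander: carving gouge lying on the bench, wooden handle 120 mm, blade 130 mm, 26 mm high; origin at the ferrule, x towards the blade
- gouge_b: bystander: carving gouge with a dark handle 110 mm, blade 130 mm, 26 mm high; origin at the ferrule, x towards the blade
- mallet: bystander: white mallet lying flat, 260 mm long along its y, head 90 by 66 mm, 66 mm high; origin on the bench near its middle
- mug: bystander: mug of 80 mm diameter, 90 mm high; origin under its centre
- glue: bystander: white glue bottle of 56 mm diameter, 150 mm high; origin under its centre
- tin: bystander: tin of 72 mm diameter, 100 mm high; origin under its centre
- stone: bystander: sharpening stone in a holder 160 by 60 by 28 mm; origin under its centre
- carving: bystander: square relief carving 180 by 180 mm, 33 mm high; origin under its centre
Not all that is in view belongs to the job. Leave any red or yellow look-alike of the part that bears plug_pin alone.

How it is judged:
By the outcome, as a careful person would: the job done as asked, in the order asked, and still so for the second after the job is handed in, while the arm keeps its last pose, push and grip.
It also fails if it takes over 72 s, if anything falls off the work surface, if the arm or the gripper's body presses on something with over 40 N, if the wrist force passes 120 N, or if a joint passes its speed limit or range.

## Working session

There is one attempt and no reset: what is moved stays moved. The work goes in short steps, Python scripts to look and compute and a shell command to move; the robot and the scene stay as the last step left them, time stands still between calls to the robot, and variables do not carry over. Pictures are saved under pics/ and viewed, at most 10 in all, crops included, and the job is handed in when it is done.

```bash
mkdir -p pics; ls; python3 - <<'E'
from bench import ctrl, viewer
import cv2,numpy as np
for n in ("scene","top"):
    c=viewer.capture(n); cv2.imwrite(f"pics/{n}0.png",c["frame"][:,:,::-1])
    print(n,c["mtx"].tolist(),np.round(-c["R"].T@c["t"],3),np.round(c["R"],3).tolist())
s=ctrl.sense(); print(ctrl.pinch_z,s["t"],s["eef_pos"],s["eef_rot"],s["ft_force"],s["finger_gap"])
E
```

```text
pics
scene [[446.639804024639, 0.0, 323.47503692581273], [0.0, 446.639804024639, 233.88798161943623], [0.0, 0.0, 1.0]] [ 1.511 -0.087  0.788] [[0.097, 0.995, 0.004], [0.584, -0.054, -0.81], [-0.806, 0.081, -0.587]]
top [[542.8865534988571, 0.0, 318.1580350776418], [0.0, 542.8865534988571, 246.8165411993756], [0.0, 0.0, 1.0]] [ 0.41  -0.025  1.472] [[0.03, -0.999, -0.022], [-0.996, -0.028, -0.08], [0.079, 0.025, -0.997]]
0.0187 0.1 [ 0.24481833 -0.57443426  0.2215337 ] [[ 9.19975041e-01  3.91976639e-01 -4.89137816e-04]
 [ 3.91976879e-01 -9.19973452e-01  1.72426909e-03]
 [ 2.25879398e-04 -1.77801524e-03 -9.99998394e-01]] [-0.23400253  0.99626555 -0.84138959] 0.08696979843194493
```

View pics/top0.png

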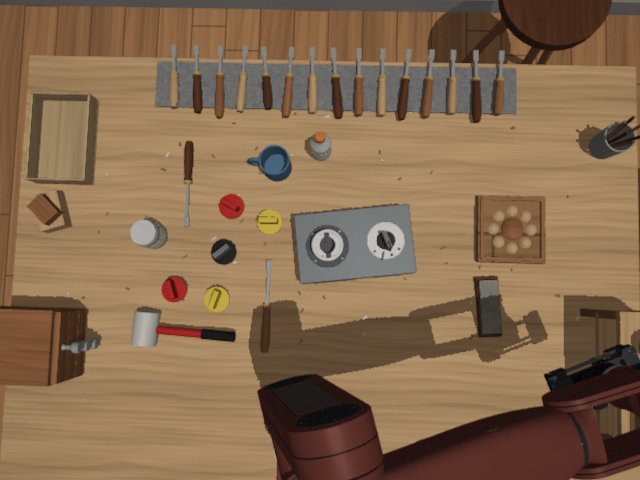

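View pics/scene0.png

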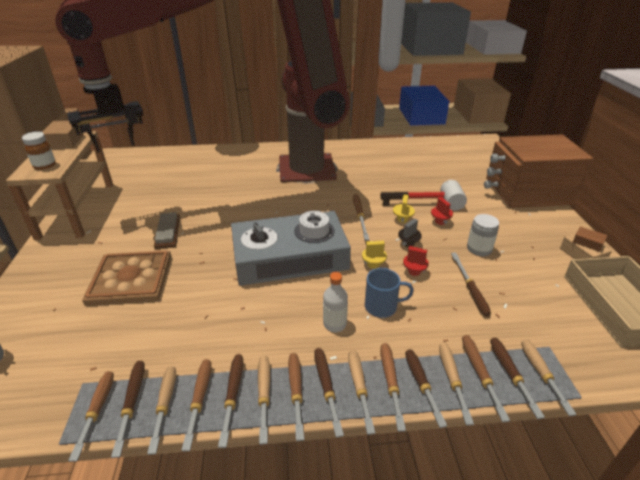

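Top view: the unit is at about (354,243), with its collar at (327,245) and selector at (386,240). Plug look-alikes are red at (232,207) and (174,289), and yellow at (269,222) and (217,299). The only black one is at (223,252), which fits "black blanking plug". I'll confirm it in one crop.

```bash
cat > h.py <<'E'
import numpy as np, cv2
def ray(c,px,z):
    """world point at height z seen at pixel px"""
    d=c["R"].T@np.linalg.inv(c["mtx"])@np.array([px[0],px[1],1.]); o=-c["R"].T@c["t"]
    return o+d*(z-o[2])/d[2]
def proj(c,X):
    p=c["mtx"]@(c["R"]@np.asarray(X)+c["t"]); return p[:2]/p[2]
E
python3 - <<'E'
import cv2
f=cv2.imread("pics/top0.png")
a=cv2.resize(f[195:295,290:422],None,fx=6,fy=6,interpolation=3)[:600]
b=cv2.resize(f[232:272,195:251],None,fx=6,fy=6,interpolation=3)
a=cv2.resize(f[195:290,290:420],None,fx=4.2,fy=4.2,interpolation=3)   # 546x399
b=cv2.resize(f[232:272,201:245],None,fx=5,fy=5,interpolation=3) #220x200
import numpy as np
o=np.zeros((399,546+220,3),np.uint8);o[:,:546]=a;o[:200,546:]=b
g=cv2.imread("pics/scene0.png");e=cv2.resize(g[212:252,390:434],None,fx=4.9,fy=4.9)[:199,:220];o[200:200+e.shape[0],546:546+e.shape[1]]=e
cv2.imwrite("pics/crop0.png",o)
E
```

```text
(no output)
```

View pics/crop0.png

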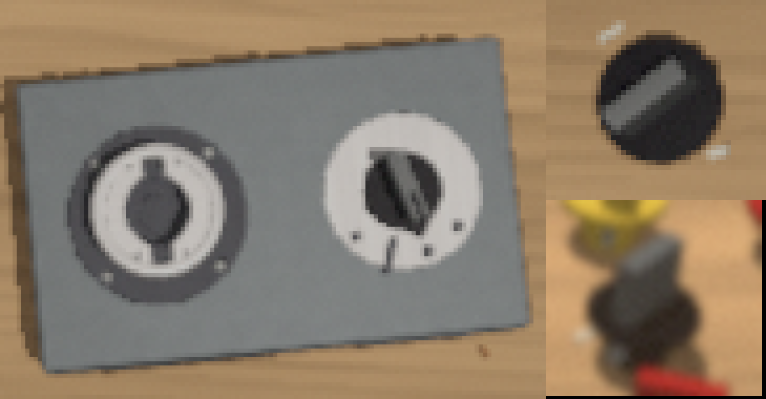

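The crop confirms the black plug with its grey bar at top-view (223,252). The selector pointer points down-right at the 0.6 dot, and the long bar mark is about 34° further clockwise. Notches run roughly up and down in the image, along world x. Next, measure.

```bash
cat > meas.py <<'E'
from bench import viewer
from h import *
from scipy.optimize import least_squares
def circ(c,win,mask,z):
    u0,v0,u1,v1=win; m=mask[v0:v1,u0:u1].astype(np.uint8)
    n,l,s,_=cv2.connectedComponentsWithStats(m); k=1+np.argmax(s[1:,4])
    p=cv2.convexHull(np.argwhere(l==k)[:,::-1].astype(np.float32))[:,0]+[u0,v0]
    W=np.array([ray(c,q,z)[:2] for q in p])
    f=least_squares(lambda a:np.hypot(*(W-a[:2]).T)-a[2],[*W.mean(0),.04],loss='soft_l1',f_scale=.001)
    return np.round(f.x,4),np.round(np.sqrt(np.mean(f.fun**2)),4)
t=viewer.capture("top"); s=viewer.capture("scene")
def white(c):
    h=cv2.cvtColor(c["frame"],cv2.COLOR_RGB2HSV); return (h[...,2]>150)&(h[...,1]<40)
print("collar top",circ(t,(300,220,352,272),white(t),.12)); print("dial top",circ(t,(360,215,412,266),white(t),.08))
print("collar scn",circ(s,(294,200,336,245),white(s),.12)); print("dial scn",circ(s,(236,220,282,252),white(s),.08))
h=cv2.cvtColor(t["frame"],cv2.COLOR_RGB2HSV)
print("flange top",circ(t,(205,235,242,270),(h[...,2]<75),.038))
g=((h[...,2]>70)&(h[...,2]<150)&(h[...,1]<60))[232:272,201:245].astype(np.uint8)
n,l,st,_=cv2.connectedComponentsWithStats(g);k=1+np.argmax(st[1:,4]);r=cv2.minAreaRect(np.argwhere(l==k)[:,::-1].astype(np.float32));print(r)
bp=cv2.boxPoints(r)+[201,232]
print("bar top",[ray(t,q,.079)[:2].round(4).tolist() for q in bp])
co=np.array([(18,87),(498,38),(530,325),(45,372)])/4.2+[290,195]
W=np.array([ray(t,q,.08)[:2] for q in co]);print("unit",W.round(4).tolist(),W.mean(0))
a,b=np.array([(385,157),(424,224)])/4.2+[290,195]
print("sel bar",ray(t,a,.118)[:2],ray(t,b,.118)[:2])
n1,n2=np.array([(155,160),(160,262)])/4.2+[290,195]
print("notch",ray(t,n1,.115)[:2],ray(t,n2,.115)[:2])
E
python3 meas.py
```

```text
collar top (array([ 0.5228, -0.0143,  0.0389]), np.float64(0.0003))
dial top (array([ 0.5422, -0.1629,  0.0482]), np.float64(0.0005))
collar scn (array([ 0.5229, -0.0143,  0.0404]), np.float64(0.0006))
dial scn (array([ 0.5382, -0.1633,  0.0499]), np.float64(0.0006))
flange top (array([0.504 , 0.2621, 0.0328]), np.float64(0.0004))
((19.059999465942383, 18.579999923706055), (5.0, 18.200000762939453), 53.13010025024414)
bar top [[0.4934, 0.2846], [0.5228, 0.2481], [0.5126, 0.2398], [0.4833, 0.2763]]
unit [[0.5987, 0.0732], [0.6368, -0.2209], [0.4612, -0.2432], [0.4241, 0.0509]] [ 0.53021365 -0.08500236]
sel bar [ 0.55734172 -0.14969711] [ 0.51796787 -0.17361159]
notch [ 0.55213323 -0.01279256] [ 0.49112304 -0.01750045]
```

```bash
python3 -m creep '[{"tx":1.85,"ty":2.55,"tz":0,"twist":0.2,"fingers":0},{"tx":1.85,"ty":2.55,"tz":0,"twist":0.2,"fingers":0},{"tx":1.85,"ty":2.55,"tz":0,"twist":0.2,"fingers":0},{"tx":1.85,"ty":2.55,"tz":0,"twist":0.2,"fingers":0},{"tx":1.85,"ty":2.55,"tz":0,"twist":0.2,"fingers":0},{"tx":1.85,"ty":2.55,"tz":0,"twist":0.2,"fingers":0},{"tx":1.85,"ty":2.55,"tz":0,"twist":0,"fingers":0},{"tx":1.85,"ty":2.55,"tz":0,"twist":0,"fingers":0}]'; python3 -m creep '[{"tx":1.85,"ty":2.55,"tz":0,"twist":0,"fingers":0},{"tx":1.85,"ty":2.55,"tz":0,"twist":0,"fingers":0},{"tx":1.85,"ty":2.55,"tz":0,"twist":0,"fingers":0},{"tx":1.85,"ty":2.55,"tz":0,"twist":0,"fingers":0},{"tx":1.85,"ty":2.55,"tz":0,"twist":0,"fingers":0},{"tx":1.85,"ty":2.55,"tz":0,"twist":0,"fingers":0},{"tx":1.8,"ty":2.55,"tz":0,"twist":0,"fingers":0},{"tx":0,"ty":0,"tz":0,"twist":0,"fingers":0}]'
cat > st.py <<'E'
from bench import ctrl
import numpy as np
s=ctrl.sense();R=np.array(s["eef_rot"])
print("t",s["t"],"pos",np.round(s["eef_pos"],4),"yaw",round(float(np.degrees(np.arctan2(R[1,0],R[0,0]))),2),"F",np.round(s["ft_force"],1),"M",np.round(s["moment"],2),"gap",round(s["finger_gap"],4),"grip",round(float(np.max(s["grasp_force"])),1),"j",np.round(s["joint_positions"],1))
E
python3 st.py
```

```text
t: 1.0
eef_pos: [0.3935, -0.3698, 0.2224]
eef_rot: [[0.912, 0.411, -0.0], [0.411, -0.912, 0.0], [-0.0, -0.0, -1.0]]
ft_force: [0.8, 0.2, 0.1]
finger_gap: 0.0868
grasp_force: 0.0
t: 1.8
eef_pos: [0.5234, -0.1895, 0.2223]
eef_rot: [[0.91, 0.415, 0.0], [0.415, -0.91, 0.001], [0.001, -0.001, -1.0]]
ft_force: [-0.2, -0.2, 1.3]
finger_gap: 0.0869
grasp_force: 0.0
t 1.8 pos [ 0.5234 -0.1895  0.2223] yaw 24.49 F [-0.2 -0.2  1.3] M [-0.02 -0.01 -0.01] gap 0.0869 grip 0.0 j [-28.1   3.3  97.8   0.1  78.9  37.4]
```

```bash
python3 -m creep '[{"tx":0.9,"ty":1.3,"tz":0,"twist":0,"fingers":0},{"tx":0.93,"ty":1.34,"tz":-2,"twist":0,"fingers":0},{"tx":0,"ty":0,"tz":-3,"twist":0,"fingers":0},{"tx":0,"ty":0,"tz":-3,"twist":0,"fingers":0},{"tx":0,"ty":0,"tz":-2.5,"twist":0,"fingers":0},{"tx":0,"ty":0,"tz":-1.5,"twist":0,"fingers":0},{"tx":0,"ty":0,"tz":-1.1,"twist":0,"fingers":0},{"tx":0,"ty":0,"tz":0,"twist":0,"fingers":0}]'; python3 st.py; python3 - <<'E'
from bench import viewer
import cv2
c=viewer.capture("scene")["frame"][180:300,200:360,::-1];cv2.imwrite("pics/s1.png",cv2.resize(c,None,fx=4,fy=4))
E
```

```text
t: 2.6
eef_pos: [0.5395, -0.166, 0.0903]
eef_rot: [[0.912, 0.411, -0.002], [0.411, -0.912, 0.001], [-0.001, -0.002, -1.0]]
ft_force: [-0.7, 0.1, 0.5]
finger_gap: 0.0873
grasp_force: 0.0
t 2.6 pos [ 0.5395 -0.166   0.0903] yaw 24.25 F [-0.7  0.1  0.5] M [ 0.01  0.04 -0.04] gap 0.0873 grip 0.0 j [-25.1  12.1 103.1   0.   64.9  40.6]
```

View pics/s1.png

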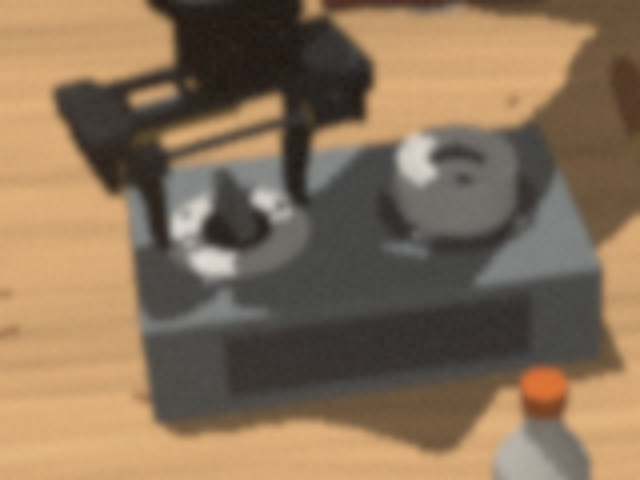

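Fingers are either side of the bar grip (about (155,240) and (300,195), bar at (240,205)). I'll nudge onto the axis and close.

```bash
python3 -m creep '[{"tx":0.22,"ty":0.29,"tz":0.1,"twist":0,"fingers":0},{"tx":0,"ty":0,"tz":0,"twist":0,"fingers":1},{"tx":0,"ty":0,"tz":0,"twist":0,"fingers":1},{"tx":0,"ty":0,"tz":0,"twist":0,"fingers":1},{"tx":0,"ty":0,"tz":0,"twist":0,"fingers":1},{"tx":0,"ty":0,"tz":0,"twist":0,"fingers":1},{"tx":0,"ty":0,"tz":0,"twist":0,"fingers":1},{"tx":0,"ty":0,"tz":0,"twist":0,"fingers":1}]' >/dev/null; python3 st.py
```

```text
t 3.45 pos [ 0.5425 -0.1632  0.0925] yaw 24.28 F [-0.2 -0.5 -0.6] M [-0.07  0.01 -0.04] gap 0.0388 grip 0.0 j [-24.7  12.1 102.8   0.   65.1  41. ]
```

```bash
python3 -m creep '[{"tx":0,"ty":0,"tz":0,"twist":0,"fingers":1},{"tx":0,"ty":0,"tz":0,"twist":0,"fingers":1},{"tx":0,"ty":0,"tz":0,"twist":0,"fingers":1},{"tx":0,"ty":0,"tz":0,"twist":0,"fingers":1},{"tx":0,"ty":0,"tz":0,"twist":0,"fingers":1},{"tx":0,"ty":0,"tz":0,"twist":0,"fingers":1},{"tx":0,"ty":0,"tz":0,"twist":0,"fingers":1},{"tx":0,"ty":0,"tz":0,"twist":0,"fingers":1}]' >/dev/null; python3 st.py
```

```text
t 4.25 pos [ 0.5417 -0.1615  0.0925] yaw 24.29 F [-2.7  6.   4.9] M [ 0.96  0.59 -0.  ] gap 0.0119 grip 30.0 j [-2.470e+01  1.210e+01  1.028e+02  1.000e-01  6.520e+01  4.100e+01]
```

```bash
python3 -m creep '[{"tx":0,"ty":0,"tz":0,"twist":-4.9,"fingers":1},{"tx":0,"ty":0,"tz":0,"twist":-4.9,"fingers":1},{"tx":0,"ty":0,"tz":0,"twist":-4.9,"fingers":1},{"tx":0,"ty":0,"tz":0,"twist":-4.9,"fingers":1},{"tx":0,"ty":0,"tz":0,"twist":-4.9,"fingers":1},{"tx":0,"ty":0,"tz":0,"twist":-4.9,"fingers":1},{"tx":0,"ty":0,"tz":0,"twist":-5,"fingers":1},{"tx":0,"ty":0,"tz":0,"twist":0,"fingers":1}]' >/dev/null; python3 st.py
```

```text
t 5.05 pos [ 0.5418 -0.1624  0.0925] yaw -10.16 F [-2.9  3.8  3.7] M [ 0.7   0.66 -0.01] gap 0.0122 grip 30.0 j [-24.7  12.1 102.8   0.   65.2  75.4]
```

```bash
python3 -m creep '[{"tx":0,"ty":0,"tz":0,"twist":0,"fingers":0},{"tx":0,"ty":0,"tz":0,"twist":0,"fingers":0},{"tx":0,"ty":0,"tz":0,"twist":0,"fingers":0},{"tx":0,"ty":0,"tz":1,"twist":0,"fingers":0},{"tx":0,"ty":0,"tz":2.5,"twist":0,"fingers":0},{"tx":0,"ty":0,"tz":3.5,"twist":0,"fingers":0},{"tx":0,"ty":0,"tz":3.5,"twist":0,"fingers":0},{"tx":0,"ty":0,"tz":2.5,"twist":0,"fingers":0}]' >/dev/null; python3 st.py
python3 -m creep '[{"tx":-0.2,"ty":2.65,"tz":0,"twist":8.2,"fingers":0},{"tx":-0.2,"ty":2.65,"tz":0,"twist":8.2,"fingers":0},{"tx":-0.2,"ty":2.65,"tz":0,"twist":8.2,"fingers":0},{"tx":-0.2,"ty":2.65,"tz":0,"twist":8.2,"fingers":0},{"tx":-0.2,"ty":2.65,"tz":0,"twist":8.2,"fingers":0},{"tx":-0.2,"ty":2.65,"tz":0,"twist":8.2,"fingers":0},{"tx":-0.2,"ty":2.65,"tz":0,"twist":8.2,"fingers":0},{"tx":-0.2,"ty":2.65,"tz":0,"twist":8.2,"fingers":0}]' >/dev/null
python3 -m creep '[{"tx":-0.25,"ty":2.65,"tz":0,"twist":8.2,"fingers":0},{"tx":-0.25,"ty":2.65,"tz":0,"twist":8.2,"fingers":0},{"tx":-0.25,"ty":2.65,"tz":0,"twist":8.2,"fingers":0},{"tx":-0.25,"ty":2.65,"tz":0,"twist":8.2,"fingers":0},{"tx":-0.25,"ty":2.65,"tz":0,"twist":8.2,"fingers":0},{"tx":-0.25,"ty":2.65,"tz":0,"twist":8.2,"fingers":0},{"tx":-0.25,"ty":2.65,"tz":0,"twist":8.2,"fingers":0},{"tx":0,"ty":0,"tz":0,"twist":8.2,"fingers":0}]' >/dev/null; python3 st.py
python3 - <<'E'
from bench import viewer
import cv2
t=viewer.capture("top")["frame"][:,:,::-1]
cv2.imwrite("pics/t2.png",cv2.resize(t[150:330,150:430],None,fx=2.8,fy=2.8,interpolation=3))
E
```

```text
t 5.85 pos [ 0.5434 -0.1637  0.2262] yaw -10.1 F [ 0.9 -0.5  0.8] M [0.05 0.06 0.04] gap 0.0679 grip 0.0 j [-24.7   4.5  96.2  -0.   79.1  75.4]
t 7.45 pos [0.5087 0.2372 0.2235] yaw 121.6 F [-0.7  0.1 -0.5] M [ 0.05 -0.14  0.06] gap 0.0873 grip 0.0 j [ 16.9   3.8  97.1   0.1  79.  -14.7]
```

View pics/t2.png

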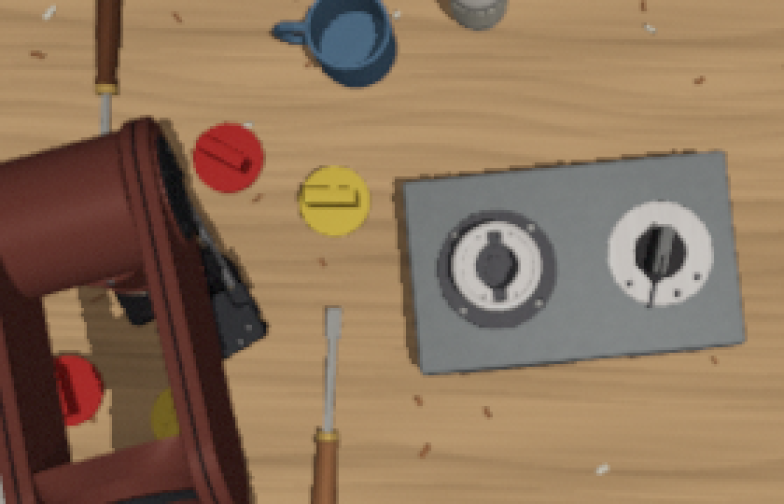

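The selector now points at the long bar (653,295). Now move down over the plug.

```bash
python3 -m creep '[{"tx":-0.25,"ty":1.2,"tz":0,"twist":3.6,"fingers":0},{"tx":-0.25,"ty":1.3,"tz":-2,"twist":3.6,"fingers":0},{"tx":0,"ty":0,"tz":-3,"twist":0,"fingers":0},{"tx":0,"ty":0,"tz":-3,"twist":0,"fingers":0},{"tx":0,"ty":0,"tz":-2,"twist":0,"fingers":0},{"tx":0,"ty":0,"tz":-1,"twist":0,"fingers":0},{"tx":0,"ty":0,"tz":0,"twist":0,"fingers":0},{"tx":0,"ty":0,"tz":0,"twist":0,"fingers":0}]' >/dev/null; python3 st.py
```

```text
t 8.3 pos [0.5049 0.2594 0.1138] yaw 128.22 F [-0.1 -0.   0.6] M [ 0.   -0.15 -0.01] gap 0.087 grip 0.0 j [ 19.2  10.7 102.   -0.   67.3 -19. ]
```

```bash
python3 -m creep '[{"tx":-0.1,"ty":0.27,"tz":-1,"twist":0.6,"fingers":0},{"tx":0,"ty":0,"tz":-2,"twist":0,"fingers":0},{"tx":0,"ty":0,"tz":-2,"twist":0,"fingers":0},{"tx":0,"ty":0,"tz":-1.3,"twist":0,"fingers":0},{"tx":0,"ty":0,"tz":-0.7,"twist":0,"fingers":0},{"tx":0,"ty":0,"tz":0,"twist":0,"fingers":0},{"tx":0,"ty":0,"tz":0,"twist":0,"fingers":0},{"tx":0,"ty":0,"tz":0,"twist":0,"fingers":0}]' >/dev/null; python3 st.py
python3 - <<'E'
from bench import viewer
import cv2
t=viewer.capture("scene")["frame"][:,:,::-1]
cv2.imwrite("pics/s3.png",cv2.resize(t[170:300,340:510],None,fx=4,fy=4,interpolation=3))
E
```

```text
t 9.1 pos [0.5039 0.2624 0.0436] yaw 128.88 F [-0.3 -0.7 -0.7] M [-0.04 -0.16  0.02] gap 0.087 grip 0.0 j [ 19.6  16.2 104.    0.   59.8 -19.3]
```

View pics/s3.png

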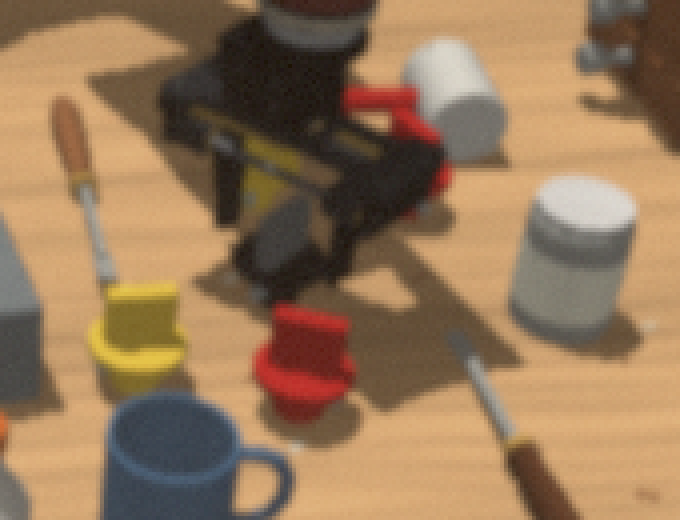

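Fingers straddle the black plug's bar (grey bar at (275,240), fingers at (228,190) and (340,250)). Close them.

```bash
for i in 1 2; do python3 -m creep '[{"tx":0,"ty":0,"tz":0,"twist":0,"fingers":1},{"tx":0,"ty":0,"tz":0,"twist":0,"fingers":1},{"tx":0,"ty":0,"tz":0,"twist":0,"fingers":1},{"tx":0,"ty":0,"tz":0,"twist":0,"fingers":1},{"tx":0,"ty":0,"tz":0,"twist":0,"fingers":1},{"tx":0,"ty":0,"tz":0,"twist":0,"fingers":1},{"tx":0,"ty":0,"tz":0,"twist":0,"fingers":1},{"tx":0,"ty":0,"tz":0,"twist":0,"fingers":1}]' >/dev/null; done; python3 st.py
```

```text
t 10.75 pos [0.503  0.2621 0.0426] yaw 128.88 F [-1.  0.  0.] M [ 0.04 -0.15  0.01] gap 0.0138 grip 30.0 j [ 19.6  16.2 104.    0.   59.8 -19.3]
```

```bash
python3 -m creep '[{"tx":0,"ty":0,"tz":1,"twist":0,"fingers":1},{"tx":0,"ty":0,"tz":2,"twist":0,"fingers":1},{"tx":0,"ty":0,"tz":3,"twist":0,"fingers":1},{"tx":0,"ty":0,"tz":3,"twist":0,"fingers":1},{"tx":0,"ty":0,"tz":3,"twist":0,"fingers":1},{"tx":0,"ty":0,"tz":3,"twist":0,"fingers":1},{"tx":0,"ty":0,"tz":2,"twist":0,"fingers":1},{"tx":0,"ty":0,"tz":1,"twist":0,"fingers":1}]' >/dev/null; python3 st.py
python3 -m creep '[{"tx":0.1,"ty":-1.3,"tz":0,"twist":4,"fingers":1},{"tx":0.16,"ty":-2.3,"tz":0,"twist":5,"fingers":1},{"tx":0.16,"ty":-2.3,"tz":0,"twist":5,"fingers":1},{"tx":0.16,"ty":-2.3,"tz":0,"twist":5,"fingers":1},{"tx":0.16,"ty":-2.3,"tz":0,"twist":5,"fingers":1},{"tx":0.16,"ty":-2.3,"tz":0,"twist":5,"fingers":1},{"tx":0.16,"ty":-2.3,"tz":0,"twist":5,"fingers":1},{"tx":0.16,"ty":-2.3,"tz":0,"twist":5,"fingers":1}]' >/dev/null
python3 -m creep '[{"tx":0.16,"ty":-2.3,"tz":0,"twist":5,"fingers":1},{"tx":0.16,"ty":-2.3,"tz":0,"twist":5,"fingers":1},{"tx":0.16,"ty":-2.3,"tz":0,"twist":5,"fingers":1},{"tx":0.16,"ty":-2.3,"tz":0,"twist":4,"fingers":1},{"tx":0.1,"ty":-1,"tz":0,"twist":0,"fingers":1},{"tx":0,"ty":0,"tz":0,"twist":0,"fingers":1},{"tx":0,"ty":0,"tz":0,"twist":0,"fingers":1},{"tx":0,"ty":0,"tz":0,"twist":0,"fingers":1}]' >/dev/null; python3 st.py
```

```text
t 11.55 pos [0.504  0.2624 0.2259] yaw 128.88 F [-0.1  0.7 -0.7] M [ 0.06 -0.17  0.03] gap 0.0137 grip 30.0 j [ 19.6   4.6  96.1   0.   79.1 -19.3]
t 13.15 pos [ 0.5224 -0.013   0.2224] yaw -173.12 F [ 0.4  0.5 -0.6] M [ 0.11 -0.09 -0.05] gap 0.0139 grip 30.0 j [ -10.1   -1.4  102.6    0.    78.9 -107. ]
```

```bash
python3 -m creep '[{"tx":0.05,"ty":-0.13,"tz":-0.8,"twist":0.3,"fingers":1},{"tx":0,"ty":0,"tz":-1.2,"twist":0,"fingers":1},{"tx":0,"ty":0,"tz":-1.2,"twist":0,"fingers":1},{"tx":0,"ty":0,"tz":-1.2,"twist":0,"fingers":1},{"tx":0,"ty":0,"tz":-1,"twist":0,"fingers":1},{"tx":0,"ty":0,"tz":0,"twist":0,"fingers":1},{"tx":0,"ty":0,"tz":0,"twist":0,"fingers":1},{"tx":0,"ty":0,"tz":0,"twist":0,"fingers":1}]' >/dev/null; python3 st.py
python3 - <<'E'
from bench import viewer,ctrl
from h import *
s=viewer.capture("scene"); f=cv2.resize(s["frame"][130:280,240:400,::-1],None,fx=4,fy=4,interpolation=3)
p=np.array(ctrl.sense()["eef_pos"]); p[:2]=[.5229,-.0143]
k=np.linspace(0,6.28,60)
def dr(r,z,col):
    for a in k:
        q=(proj(s,[p[0]+r*np.cos(a),p[1]+r*np.sin(a),z])-[240,130])*4+1.5; cv2.circle(f,tuple(int(v) for v in q),1,col,-1)
dr(.034,p[2]+.017-.030,(0,0,255)); dr(.0155,p[2]+.017-.060,(0,255,255)); dr(.04,.12,(0,255,0))
cv2.imwrite("pics/s4.png",f)
E
```

```text
t 13.95 pos [ 0.5236 -0.0154  0.1692] yaw -172.83 F [-0.9 -0.5 -0.2] M [ 0.14 -0.15  0.05] gap 0.014 grip 30.0 j [ -10.3    1.3  105.8   -0.    72.9 -107.5]
```

View pics/s4.png

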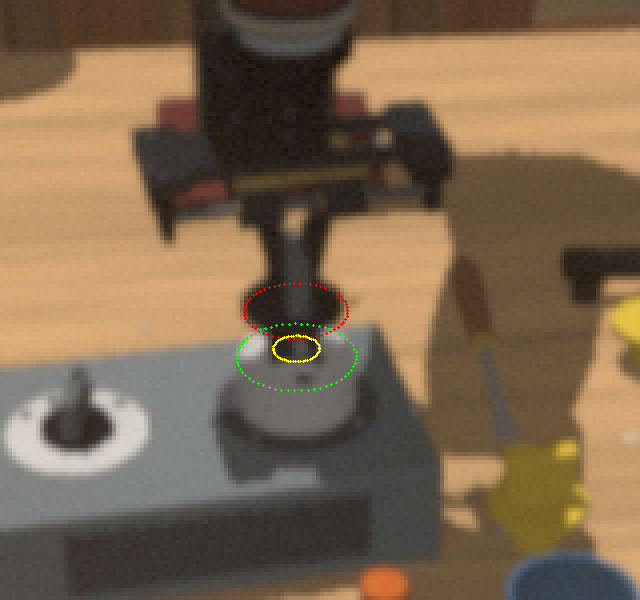

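The plug outline matches the predicted overlays to about 1 mm over the collar. Descend gently.

```bash
python3 -m creep '[{"tx":0,"ty":0,"tz":-0.3,"twist":0.1,"fingers":1},{"tx":0,"ty":0,"tz":-0.3,"twist":0,"fingers":1},{"tx":0,"ty":0,"tz":-0.3,"twist":0,"fingers":1},{"tx":0,"ty":0,"tz":-0.3,"twist":0,"fingers":1},{"tx":0,"ty":0,"tz":-0.3,"twist":0,"fingers":1},{"tx":0,"ty":0,"tz":0,"twist":0,"fingers":1},{"tx":0,"ty":0,"tz":0,"twist":0,"fingers":1},{"tx":0,"ty":0,"tz":0,"twist":0,"fingers":1}]' >/dev/null; python3 st.py; python3 -m creep '[{"tx":0,"ty":0,"tz":-0.2,"twist":0,"fingers":1},{"tx":0,"ty":0,"tz":-0.2,"twist":0,"fingers":1},{"tx":0,"ty":0,"tz":-0.2,"twist":0,"fingers":1},{"tx":0,"ty":0,"tz":0,"twist":0,"fingers":1},{"tx":0,"ty":0,"tz":0,"twist":0,"fingers":1},{"tx":0,"ty":0,"tz":0,"twist":0,"fingers":1},{"tx":0,"ty":0,"tz":0,"twist":0,"fingers":1},{"tx":0,"ty":0,"tz":0,"twist":0,"fingers":1}]' >/dev/null; python3 st.py
```

```text
t 14.8 pos [ 0.5229 -0.0151  0.1534] yaw -172.72 F [-0.2  1.3 -1. ] M [ 0.41 -0.1  -0.  ] gap 0.0138 grip 30.0 j [ -10.3    2.2  106.6    0.    71.2 -107.6]
t 15.6 pos [ 0.523  -0.0152  0.1474] yaw -172.72 F [ 0.9  2.4 -2.3] M [ 0.65 -0.37 -0.03] gap 0.0137 grip 30.0 j [ -10.3    2.6  106.9    0.    70.5 -107.6]
```

```bash
python3 -m creep '[{"tx":0,"ty":0.07,"tz":-0.2,"twist":0,"fingers":1},{"tx":0,"ty":0,"tz":-0.2,"twist":0,"fingers":1},{"tx":0,"ty":0,"tz":-0.2,"twist":0,"fingers":1},{"tx":0,"ty":0,"tz":0,"twist":0,"fingers":1},{"tx":0,"ty":0,"tz":0,"twist":0,"fingers":1},{"tx":0,"ty":0,"tz":0,"twist":0,"fingers":1},{"tx":0,"ty":0,"tz":0,"twist":0,"fingers":1},{"tx":0,"ty":0,"tz":0,"twist":0,"fingers":1}]' >/dev/null; python3 st.py; python3 -m creep '[{"tx":0,"ty":0,"tz":-0.2,"twist":0,"fingers":1},{"tx":0,"ty":0,"tz":-0.2,"twist":0,"fingers":1},{"tx":0,"ty":0,"tz":-0.15,"twist":0,"fingers":1},{"tx":0,"ty":0,"tz":0,"twist":0,"fingers":1},{"tx":0,"ty":0,"tz":0,"twist":0,"fingers":1},{"tx":0,"ty":0,"tz":0,"twist":0,"fingers":1},{"tx":0,"ty":0,"tz":0,"twist":0,"fingers":1},{"tx":0,"ty":0,"tz":0,"twist":0,"fingers":1}]' >/dev/null; python3 st.py
```

```text
t 16.4 pos [ 0.5231 -0.0146  0.1416] yaw -172.72 F [-0.1 -0.  -1.3] M [ 0.12 -0.13 -0.06] gap 0.0137 grip 30.0 j [ -10.2    3.   107.2   -0.    69.8 -107.5]
t 17.2 pos [ 0.5234 -0.0146  0.1363] yaw -172.72 F [0.1 0.1 3.9] M [ 0.15  0.01 -0.03] gap 0.0138 grip 30.0 j [ -10.2    3.3  107.4    0.    69.2 -107.5]
```

```bash
cat > avg.py <<'E'
from bench import ctrl,viewer
import numpy as np
L=[]
for i in range(6):
    viewer.capture("top"); s=ctrl.sense(); L.append([*s["eef_pos"],*s["ft_force"],*s["moment"]])
print(np.round(np.mean(L,0),4),np.round(np.std(L,0),3))
E
python3 avg.py; python3 -m creep '[{"tx":0,"ty":0,"tz":-0.1,"twist":0,"fingers":1},{"tx":0,"ty":0,"tz":0,"twist":0,"fingers":1},{"tx":0,"ty":0,"tz":0,"twist":0,"fingers":1},{"tx":0,"ty":0,"tz":0,"twist":0,"fingers":1},{"tx":0,"ty":0,"tz":0,"twist":0,"fingers":1},{"tx":0,"ty":0,"tz":0,"twist":0,"fingers":1},{"tx":0,"ty":0,"tz":0,"twist":0,"fingers":1},{"tx":0,"ty":0,"tz":0,"twist":0,"fingers":1}]' >/dev/null; python3 avg.py
```

```text
[ 5.234e-01 -1.460e-02  1.363e-01 -3.519e-01 -2.141e-01  4.705e+00
  1.041e-01 -2.000e-03  1.030e-02] [0.    0.    0.    0.362 0.47  0.576 0.029 0.03  0.017]
[ 5.2340e-01 -1.4600e-02  1.3540e-01 -3.8260e-01 -2.1710e-01  5.6987e+00
  1.3520e-01  2.1900e-02 -3.4000e-03] [0.    0.    0.    0.244 0.474 0.407 0.027 0.039 0.023]
```

```bash
python3 -m creep '[{"tx":0,"ty":0,"tz":-0.15,"twist":0,"fingers":1},{"tx":0,"ty":0,"tz":0,"twist":0,"fingers":1},{"tx":0,"ty":0,"tz":0,"twist":0,"fingers":1},{"tx":0,"ty":0,"tz":0,"twist":-2,"fingers":1},{"tx":0,"ty":0,"tz":0,"twist":-5,"fingers":1},{"tx":0,"ty":0,"tz":0,"twist":-6,"fingers":1},{"tx":0,"ty":0,"tz":0,"twist":-7,"fingers":1},{"tx":0,"ty":0,"tz":0,"twist":0,"fingers":1}]' >/dev/null; python3 st.py;python3 avg.py
```

```text
t 19.4 pos [ 0.5232 -0.015   0.134 ] yaw 167.09 F [-1.2 -0.9  6.6] M [-0.12  0.24  0.06] gap 0.0135 grip 30.0 j [-10.2   3.5 107.5  -0.   69.  -87.3]
[ 0.5232 -0.015   0.1339 -1.6532 -1.2013  6.1135 -0.1257  0.2204  0.1017] [0.    0.    0.    0.447 0.233 0.297 0.015 0.02  0.017]
```

The turning torque is 0.10 N m at 20°, which is the seat spring with the pin under the lip. Continue the twist.

```bash
python3 -m creep '[{"tx":0,"ty":0,"tz":0,"twist":-7,"fingers":1},{"tx":0,"ty":0,"tz":0,"twist":-8,"fingers":1},{"tx":0,"ty":0,"tz":0,"twist":-8,"fingers":1},{"tx":0,"ty":0,"tz":0,"twist":-8,"fingers":1},{"tx":0,"ty":0,"tz":0,"twist":-8,"fingers":1},{"tx":0,"ty":0,"tz":0,"twist":-8,"fingers":1},{"tx":0,"ty":0,"tz":0,"twist":-8,"fingers":1},{"tx":0,"ty":0,"tz":0,"twist":0,"fingers":1}]' >/dev/null; python3 st.py;python3 avg.py
python3 -m creep '[{"tx":0,"ty":0,"tz":0,"twist":-5,"fingers":1},{"tx":0,"ty":0,"tz":0,"twist":-5,"fingers":1},{"tx":0,"ty":0,"tz":0,"twist":-3,"fingers":1},{"tx":0,"ty":0,"tz":0,"twist":0,"fingers":1},{"tx":0,"ty":0,"tz":0,"twist":0,"fingers":1},{"tx":0,"ty":0,"tz":0,"twist":0,"fingers":1},{"tx":0,"ty":0,"tz":0,"twist":0,"fingers":1},{"tx":0,"ty":0,"tz":0,"twist":0,"fingers":1}]' >/dev/null; python3 st.py;python3 avg.py
```

```text
t 20.5 pos [ 0.5226 -0.0151  0.1337] yaw 112.08 F [-3.5 -1.3  6.6] M [-0.35  0.56  0.21] gap 0.014 grip 30.0 j [-1.030e+01  3.500e+00  1.076e+02 -1.000e-01  6.900e+01 -3.230e+01]
[ 0.5226 -0.0151  0.1337 -3.3302 -1.4323  6.8837 -0.3472  0.5687  0.1798] [0.    0.    0.    0.398 0.274 0.253 0.028 0.014 0.028]
t 21.6 pos [ 0.5222 -0.0152  0.1335] yaw 99.31 F [-4.7 -1.8  6.7] M [-0.44  0.72  0.16] gap 0.0139 grip 30.0 j [-1.030e+01  3.500e+00  1.076e+02 -1.000e-01  6.900e+01 -1.950e+01]
[ 0.5223 -0.0152  0.1335 -3.89   -2.0662  7.264  -0.4272  0.7758  0.1976] [0.    0.    0.    0.481 0.659 0.584 0.021 0.035 0.021]
```

```bash
python3 -m creep '[{"tx":0,"ty":0,"tz":0,"twist":-1.5,"fingers":1},{"tx":0,"ty":0,"tz":0,"twist":-1.5,"fingers":1},{"tx":0,"ty":0,"tz":0,"twist":0,"fingers":1},{"tx":0,"ty":0,"tz":0,"twist":0,"fingers":1},{"tx":0,"ty":0,"tz":0,"twist":0,"fingers":1},{"tx":0,"ty":0,"tz":0,"twist":0,"fingers":1},{"tx":0,"ty":0,"tz":0,"twist":0,"fingers":1},{"tx":0,"ty":0,"tz":0,"twist":0,"fingers":1}]' >/dev/null; python3 st.py;python3 avg.py
```

```text
t 22.7 pos [ 0.5222 -0.0152  0.1335] yaw 96.31 F [-5.  -1.6  6.9] M [-0.48  0.83  0.2 ] gap 0.0137 grip 30.0 j [-1.030e+01  3.500e+00  1.076e+02 -1.000e-01  6.900e+01 -1.650e+01]
[ 0.5222 -0.0152  0.1335 -4.6868 -2.1516  7.1456 -0.4513  0.7908  0.2183] [0.    0.    0.    0.218 0.503 0.664 0.029 0.018 0.024]
```

```bash
python3 -m creep '[{"tx":0,"ty":0,"tz":0,"twist":-1.5,"fingers":1},{"tx":0,"ty":0,"tz":0,"twist":-1.5,"fingers":1},{"tx":0,"ty":0,"tz":0,"twist":-1,"fingers":1},{"tx":0,"ty":0,"tz":0,"twist":0,"fingers":1},{"tx":0,"ty":0,"tz":0,"twist":0,"fingers":1},{"tx":0,"ty":0,"tz":0,"twist":0,"fingers":1},{"tx":0,"ty":0,"tz":0,"twist":0,"fingers":1},{"tx":0,"ty":0,"tz":0,"twist":0,"fingers":1}]' >/dev/null; python3 st.py;python3 avg.py
```

```text
t 23.8 pos [ 0.522  -0.0152  0.1334] yaw 92.31 F [-4.7 -1.8  7.4] M [-0.46  0.88  0.23] gap 0.0137 grip 30.0 j [-1.030e+01  3.500e+00  1.076e+02 -1.000e-01  6.910e+01 -1.250e+01]
[ 0.5221 -0.0152  0.1335 -4.3724 -1.8236  6.856  -0.4375  0.8733  0.1954] [0.    0.    0.    0.22  0.393 0.299 0.034 0.011 0.021]
```

```bash
python3 -m creep '[{"tx":0,"ty":0,"tz":0,"twist":-1.5,"fingers":1},{"tx":0,"ty":0,"tz":0,"twist":-1.5,"fingers":1},{"tx":0,"ty":0,"tz":0,"twist":-1,"fingers":1},{"tx":0,"ty":0,"tz":0,"twist":0,"fingers":1},{"tx":0,"ty":0,"tz":0,"twist":0,"fingers":1},{"tx":0,"ty":0,"tz":0,"twist":0,"fingers":1},{"tx":0,"ty":0,"tz":0,"twist":0,"fingers":1},{"tx":0,"ty":0,"tz":0,"twist":0,"fingers":1}]' >/dev/null; python3 st.py;python3 avg.py
python3 - <<'E'
from bench import viewer
import cv2,numpy as np
t=viewer.capture("top")["frame"][:,:,::-1]; s=viewer.capture("scene")["frame"][:,:,::-1]
a=cv2.resize(t[180:310,270:430],None,fx=2.5,fy=2.5,interpolation=3); b=cv2.resize(s[170:250,280:350],None,fx=5,fy=5,interpolation=3)
o=np.zeros((400,750,3),np.uint8);o[:a.shape[0],:400]=a;o[:,400:]=b;cv2.imwrite("pics/s5.png",o)
E
```

```text
t 24.9 pos [ 0.5221 -0.0151  0.1335] yaw 88.38 F [-5.  -2.5  7.4] M [-0.41  0.88  0.78] gap 0.0141 grip 30.0 j [-1.020e+01  3.500e+00  1.076e+02 -1.000e-01  6.900e+01 -8.600e+00]
[ 0.5221 -0.0151  0.1335 -4.6946 -1.988   6.7074 -0.3985  0.7958  0.7291] [0.    0.    0.    0.503 0.735 0.432 0.028 0.02  0.037]
```

View pics/s5.png

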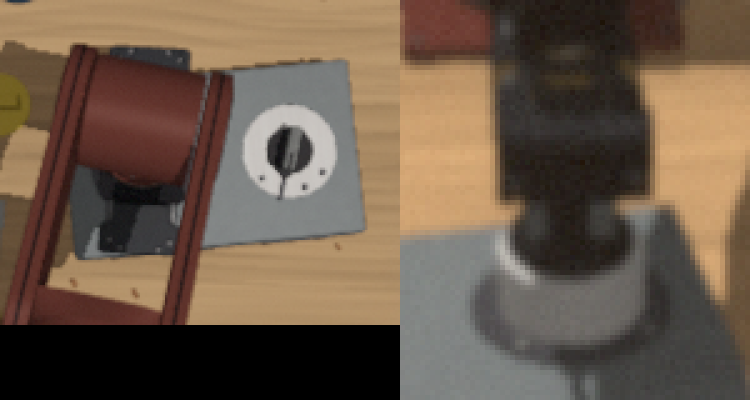

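The moment stepped from 0.20 to 0.73 N m, so the plug is against its stop and held there. Push is about 8 N with the flange not jammed down, and the selector still points at the long bar (about (282,190) in the view).

```bash
python3 st.py; python3 -c "
from bench import ctrl
print(ctrl.hand_in())"
```

```text
t 25.3 pos [ 0.5221 -0.0151  0.1334] yaw 88.38 F [-4.2 -2.3  7. ] M [-0.39  0.81  0.66] gap 0.0146 grip 30.0 j [-1.020e+01  3.500e+00  1.076e+02 -1.000e-01  6.900e+01 -8.600e+00]
the job is handed in; nothing more can be done
None
```

The job is handed in at 25.3 s: the selector is on the long-bar mark, and the black plug is in the inlet, twisted clockwise to its stop and still gripped there; the hand-in gave no verdict.

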